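# Turn a flat-edged disc against the alignment bar and clamp it

### The job

With the tip of a shut gripper pushing on its stud (do not pinch the disc or its stud), gently turn the dark steel disc in the white fixture until its flat edge faces the alignment bar, and press it flush against the bar for about a second. Take the finger away from it, then slide the clamp up by its tab until it holds the disc snugly against the bar, and let go. Keep every push on the disc light (under 20 N) and leave the other things on the bench alone.

Things in the scene. Friction and masses are not known exactly. Their poses are not given: they have to be found in the camera images.
- fixture: White block on a steel plate, fixed to the table. Origin on the table, x from the clamp towards the alignment bar. Nest floor 30 mm up, between guides (inner faces y = +-37.5 mm, tops 38 mm). Dark steel bar (12 x 73 x 10 mm, top 40 mm) across the nest, square to x, rigid; its near face was set by screws from x = 24 to 36 mm and is not measured: find it by feel. Clamp rails: tops 40 mm.
- disc: Loose dark steel disc, 72 mm across, 10 mm thick, about 0.25 kg (mass, friction vary), on the nest floor, top 40 mm above the table, slippery. Origin: centre of the round, underside. The flat on its edge is square to the disc's +x, 28 mm from the origin, 45 mm long. 1.5 mm play to each guide; it turns freely only with its centre at least 8 mm farther from the bar than when seated.
- stud (a point): Middle of the top of the stud on the disc, across from the flat: 10 mm thick, 16 mm high, top 56 mm above the table, 24 mm from the disc's centre on its -x side. Push sideways against it with a fingertip to turn and shift the disc.
- clamp (a joint): Travel of the clamp slide towards the bar, 0 to 0.036 m. At 0 its nose is 58 mm behind the fixture's origin; it meets the seated disc at 0.018 to 0.030, depending on the bar. It is stiff: about 5 N moves it slowly and it stays where it is left; any force beyond that goes into the disc.
- clamp_tab (a point): Middle of the upper edge of the rear face (away from the bar) of the clamp's upright push tab: 8 mm thick, 34 mm wide, from 38.5 to 74.5 mm above the table. A flat tongue (top 38.5 mm) runs 37 mm back from this face and 38 mm forward from it to the nose. Push the rear face towards the bar.
- lever_a: Black brake lever, about 150 x 45 x 20 mm, lying beside the fixture. Leave alone.
- lever_b: Another black brake lever on the table. Leave alone.
- grease_jar: White jar, 44 mm across, 45 mm high, standing beside the fixture. Leave alone.
- screwdriver: Green-handled screwdriver on the table. Leave alone.
- hub_ring: Steel ring, 48 mm across, 12 mm high, on the table. Leave alone.
- shim_disc: Fully round steel disc without a flat or stud, 60 mm across, 8 mm thick, on the table. Leave alone.
Not all that is in view belongs to the job. There is more than one size of the disc; the one meant has the size given above.

How it is judged:
By the outcome, as a careful person would: the job done as asked, in the order asked, and still so for the second after the job is handed in, with the robot touching nothing.
It also fails if it takes over 72 s, if anything falls off the work surface, if the arm or the gripper's body presses on something with over 40 N, if the wrist force passes 120 N, or if a joint passes its speed limit or range.

### The arm

A 6-joint arm with a two-finger parallel gripper is mounted at the origin on the work surface. World frame = base frame: x ahead of the robot, y to its left, z up, the work surface at z = 0. Lengths are in mm, angles in rad, forces in N, time in s.
With the tool pointing down it reaches from about 275 to 750 mm from the base axis. Payload 10.2 kg.
Tool frame: the origin (TCP) lies at the very end of the fingers, on their centre line; the grasp point (between the pads) lies 19 mm behind it; z points along the fingers, y is the line along which they close (so a half turn about z gives the same grasp; the last joint's range is limited). The gripper opens to 85 mm and grips with 20 to 120 N. Pads are 22 mm wide; open, the fingers measure 114 mm over their backs; the gripper's body (76 mm by 85 mm) begins 54 mm behind the grasp point. The pads swing forward as they close: fully open they stand 13 mm farther back than shut.
Start: joints at [0.972, 0.313, 1.498, -0, 1.331, -0.223], TCP at [192.697, 488.364, 231.294] pointing down, gripper open.
Joint ranges: [-2.94, 2.94], [-0.97, 2.17], [0.19, 2.56], [-1.23, 4.37], [0.02, 3.11], [-2.88, 2.88]. Speed limits (rad/s): [2.39, 2.39, 3.01, 3.14, 3.14, 3.14].

### API

Orientations are given as a unit quaternion [w, x, y, z].
In Python, from rig import ctrl gives the robot as it stands.
- The arm moves only by the tool step_arm, never from a script. Its argument "increments" is a list of rows, each a list of 3 entries, a list of its own where there are three numbers: the shift along the tool's x, y, z in cm, then the turn, a rotation vector about the tool's x, y, z in degrees, then the opening in per cent of the stroke, from 0 (shut) to 100 (fully open). A call has 1 to 8 rows; each row is the pose to reach, as a shift and turn from the pose commanded when the call began, along the tool's axes at that moment; what a row does not reach only later rows make up. A row lasts 1/8 s, in which the tool goes at most 62.5 mm and 10.7 degrees, less where a joint would pass 70% of its speed; a pose out of reach is approached as far as the arm can. A call with a gripper value outside its range is refused whole. The fingers move at their own pace and stop on an object; "squeeze" is the grip in N (left out, the last holds). Time passes only in rows, so rows that repeat a pose let the fingers close. It gives the time, the measured TCP pose, the force, the opening and the grip force at its end, in the units of the state.
- ctrl.sense(): the state, without advancing time (a new reading comes with each control period).
- ctrl.capture(name): name is "scene" or "top"; returns a dict with "img" (480x640x3 uint8, red, green, blue), "fx", "fy", "cx", "cy" (pixels), "k1" (the pictures are not rectified: a ray, as slopes to the right and down, at radius r is drawn at 1 + k1 r^2 times it, then the intrinsics apply), "extrinsics" (4x4, takes a point from camera to world coordinates). Camera axes: x right, y down, z forward; pixel columns grow to the right and rows downward; lengths in mm; the calibration is good to about 2 mm. A picture is of the moment at which its call begins. There is no depth.
- ctrl.finish_job(): hands the job in; it is judged then, once.
The state is a dict: "time_s": time; "joints": joint angles; "dq": joint speeds; "tau": joint torques, N m; "eef_pos": TCP position; "ee_rot": TCP orientation; "force": force on the tool from outside, world axes, zero at the start; "wrist_torque": the same for the moment, N m; "grip_width": opening from 0.0 (shut) to 1.0 (fully open); "grip_force": force on a finger pad.
Only numpy, scipy, OpenCV 4.12 (cv2) and the standard library are available. Lean on these libraries where they do the work, as an engineer would, in place of code of your own. Each camera call takes 0.05 s, during which the arm holds its last target. There are 200 camera calls.

## Working session

There is one attempt and no reset: what is moved stays moved. The work goes in short steps, Python scripts to look and compute and a tool call to move; the robot and the scene stay as the last step left them, time stands still between calls to the robot, and variables do not carry over. Pictures are saved under pics/ and viewed, at most 10 in all, crops included, and the job is handed in when it is done.

Besides the shell and the picture viewer there is one more tool, called after ">>>" as name([rows], argument=value, ...), one row to a line, values as JSON. step_arm: Moves the arm, as the interface text tells. Its arguments: {"type":"object","properties":{"increments":{"type":"array"},"squeeze":{"type":"number"}},"required":["increments"]}

```bash
ls; mkdir -p pics; python3 - <<'E'
from rig import ctrl
import cv2,numpy as np
for n in("scene","top"):
    c=ctrl.capture(n);cv2.imwrite(f"pics/{n}0.png",c["img"][:,:,::-1])
    print(n,[c[k] for k in("fx","fy","cx","cy","k1")],np.round(c["extrinsics"],3).tolist())
print(ctrl.sense())
E
```

```text
pics
scene [555.7906637029245, 555.7906637029245, 314.73025424697977, 241.08365661406702, -0.02593819781411073] [[0.846, 0.395, -0.357, 995.37], [0.532, -0.637, 0.557, -697.115], [-0.008, -0.662, -0.75, 1015.763], [0.0, 0.0, 0.0, 1.0]]
top [449.88412061316205, 449.88412061316205, 323.6784132288809, 234.35291414427647, -0.015801908279209177] [[-0.074, -0.976, 0.204, 342.541], [-0.997, 0.073, -0.011, -7.459], [-0.004, -0.204, -0.979, 1090.896], [0.0, 0.0, 0.0, 1.0]]
{'time_s': 0.1, 'joints': array([ 9.71615423e-01,  3.13364047e-01,  1.49832503e+00, -1.17071155e-05,
        1.33100735e+00, -2.23426517e-01]), 'dq': array([ 0.00068669, -0.0018359 , -0.00256115, -0.00021675, -0.00209045,
        0.00023615]), 'tau': array([ 3.98028729e-03, -4.12903976e+01, -2.60142356e+01, -1.33285057e-04,
        2.96532919e-03,  3.61545290e-05]), 'eef_pos': array([192.56163361, 488.17473469, 230.82123807]), 'ee_rot': array([-2.15436640e-04,  1.86772469e-01,  9.82403044e-01, -5.08134695e-04]), 'force': array([-0.34433246,  0.65288175,  0.10527387]), 'wrist_torque': array([-0.04625185,  0.00844131,  0.04918431]), 'grip_force': 0.0, 'grip_width': 1.0020561393210032}
```

View pics/top0.png

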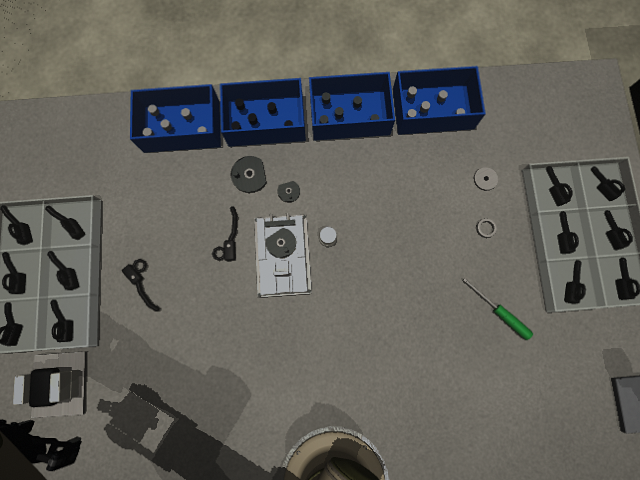

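View pics/scene0.png

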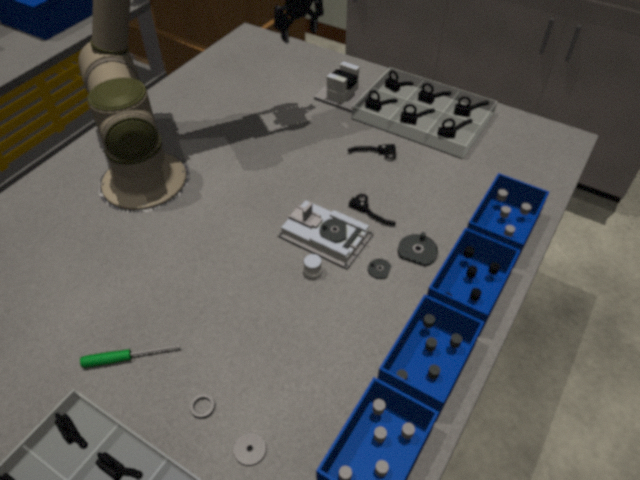

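The top view shows the white fixture at about (283,255), with a dark disc in the nest at (281,242) and the bar at (282,223). The tab is near (283,268), lever_a at (228,235) and the jar at (328,236). There are three candidate discs: (281,242) in the nest, (249,174) larger and loose, and (289,191) smaller and loose. The one in the fixture fits, so I'll confirm it in an enlarged crop.

```bash
cat > h.py <<'E'
import numpy as np,cv2
from rig import ctrl
def K(c): return np.array([[c["fx"],0,c["cx"]],[0,c["fy"],c["cy"]],[0,0,1]]),np.array([c["k1"],0,0,0.])
def ray(c,px):
    k,d=K(c);p=cv2.undistortPoints(np.array(px,float).reshape(-1,1,2),k,d)[:,0]
    E=np.array(c["extrinsics"]);return E[:3,3],np.c_[p,np.ones(len(p))]@E[:3,:3].T
def plane(c,px,z):
    o,r=ray(c,px);return (o+r*((z-o[2])/r[:,2])[:,None])[:,:2]
def proj(c,P):
    k,d=K(c);E=np.linalg.inv(np.array(c["extrinsics"]))
    return cv2.projectPoints(np.array(P,float).reshape(-1,3),cv2.Rodrigues(E[:3,:3])[0],E[:3,3],k,d)[0][:,0]
E
cat > crop.py <<'E'
import sys;from h import *
out=sys.argv[1];t=ctrl.capture("top");s=ctrl.capture("scene")
a=cv2.resize(t["img"][205:305,245:320],(450,600),interpolation=cv2.INTER_CUBIC)   # x6
b=cv2.resize(s["img"][195:275,275:345+40],(350,254),interpolation=cv2.INTER_CUBIC)
b2=cv2.resize(s["img"][190:270,275:378],(350,272),interpolation=cv2.INTER_CUBIC) # x3.4
im=np.zeros((600,800,3),np.uint8);im[:,:450]=a;im[:272,450:]=b2
im[300:600,450:]=cv2.resize(t["img"][155:215,230:300],(350,300),interpolation=cv2.INTER_CUBIC)
im=np.clip(im.astype(float)*1.3,0,255).astype(np.uint8)
cv2.imwrite(out,im[:,:,::-1])
E
python3 crop.py pics/crop1.png
```

```text
(no output)
```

View pics/crop1.png

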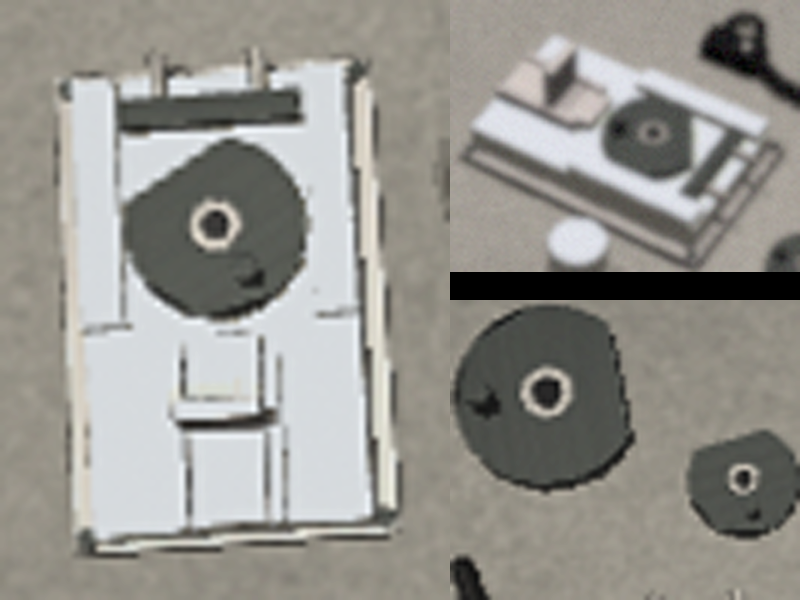

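The crop confirms it: the nest disc spans about 180 px at x6, or 72 mm, and fits between the guides. Its flat faces up-left and its stud is at lower right (250,275). The loose discs are clearly larger and smaller. Next I'll measure.

```bash
cat > meas.py <<'E'
from h import *
def meas(c):
    g=cv2.cvtColor(c["img"],cv2.COLOR_RGB2GRAY);u=8;x0,y0,x1,y1=258,212,308,262
    G=cv2.resize(g[y0:y1,x0:x1],None,fx=u,fy=u,interpolation=cv2.INTER_CUBIC)
    m=(G<120).astype(np.uint8);cs,_=cv2.findContours(m,cv2.RETR_EXTERNAL,cv2.CHAIN_APPROX_NONE)
    w=lambda k:plane(c,(k.reshape(-1,2)+.5)/u-.5+[x0,y0],40).astype(np.float32)
    r=[]
    for k in sorted(cs,key=cv2.contourArea)[-4:]:
        W=w(k);r.append((cv2.contourArea(W),W))
    return r
if __name__=="__main__":
    c=ctrl.capture("top")
    for a,W in meas(c):
        if a<300: continue
        R=cv2.minAreaRect(W);cc,rad=cv2.minEnclosingCircle(W);print(round(a),"rect",np.round(R[0],1),np.round(R[1],1),round(R[2],1),"circ",np.round(cc,1),round(rad,1))
        if a>2500:
            M=cv2.moments(W);ct=np.array([M["m10"],M["m01"]])/M["m00"];d=np.array(cc)-ct;
            rr=W-cc;ang=np.degrees(np.arctan2(rr[:,1],rr[:,0]));q=np.hypot(*rr.T)
            for t in range(-180,180,15):
                s=abs((ang-t+180)%360-180)<7.5;print(t,round(q[s].mean(),1),end=" | ")
            print("\nflat dir by centroid",np.degrees(np.arctan2(-d[1],-d[0])))
    T=lambda px,z:np.round(plane(c,px,z),1).tolist()
    f=lambda u,v:[245+(u+.5)/6-.5,205+(v+.5)/6-.5]
    print("stud top",T([f(250,268)],56),"tab top rear L,R",T([f(172,412),f(275,412)],74.5),"tab top front",T([f(175,400),f(272,398)],74.5))
    print("block left edge/right edge",T([f(72,85),f(85,530),f(355,80),f(375,510)],38))
    print("nest left guide",T([f(120,130),f(120,320)],38))
E
python3 meas.py
```

```text
3186 rect [564.1  79.8] [120.6 121.4] 85.7 circ [565.8  79.8] 84.3
-180 nan | -165 nan | -150 82.7 | -135 74.0 | -120 60.1 | -105 53.7 | -90 52.0 | -75 53.3 | -60 64.3 | -45 61.8 | -30 53.7 | -15 49.4 | 0 49.4 | 15 51.9 | 30 57.3 | 45 61.7 | 60 46.5 | 75 nan | 90 nan | 105 nan | 120 nan | 135 nan | 150 nan | 165 nan | 
flat dir by centroid -4.827080415754654
4017 rect [545.6  82. ] [67.3 72.4] 30.4 circ [547.9  85.1] 38.6
-180 36.2 | -165 36.7 | -150 36.6 | -135 37.0 | -120 37.8 | -105 37.1 | -90 37.4 | -75 37.4 | -60 37.4 | -45 37.8 | -30 38.2 | -15 38.0 | 0 34.6 | 15 30.9 | 30 29.7 | 45 30.7 | 60 34.5 | 75 37.7 | 90 36.9 | 105 35.4 | 120 34.3 | 135 34.6 | 150 34.8 | 165 35.2 | 
flat dir by centroid -108.87595137188137
stud top [[529.0, 70.4]] tab top rear L,R [[472.7, 101.6], [469.8, 62.7]] tab top front [[477.2, 100.2], [475.2, 63.5]]
block left edge/right edge [[612.0, 138.8], [433.9, 141.6], [605.5, 25.3], [433.3, 28.7]]
nest left guide [[592.1, 120.4], [515.3, 124.1]]meas.py:20: RuntimeWarning: Mean of empty slice.
  s=abs((ang-t+180)%360-180)<7.5;print(t,round(q[s].mean(),1),end=" | ")
  ret = ret.dtype.type(ret / rcount)
```

```bash
python3 - <<'E'
from h import *
c=ctrl.capture("top");g=cv2.cvtColor(c["img"],cv2.COLOR_RGB2GRAY);u=8
def cont(x0,y0,x1,y1,f,z):
    G=cv2.resize(g[y0:y1,x0:x1],None,fx=u,fy=u,interpolation=cv2.INTER_CUBIC)
    k=max(cv2.findContours(f(G).astype(np.uint8),cv2.RETR_EXTERNAL,cv2.CHAIN_APPROX_NONE)[0],key=cv2.contourArea)
    return plane(c,(k.reshape(-1,2)+.5)/u-.5+[x0,y0],z).astype(np.float32)
print("bar",cv2.minAreaRect(cont(262,217,298,229,lambda G:G<110,40)))
B=cont(250,205,318,305,lambda G:G>145,38);R=cv2.minAreaRect(B);print("block",R)
for lo in (True,False):   # left/right long edges
    s=B[(B[:,0]>450)&(B[:,0]<590)&((B[:,1]>110)==lo)]
    s=s[abs(s[:,1]-np.median(s[:,1]))<5]
    v=cv2.fitLine(s,cv2.DIST_HUBER,0,.01,.01).ravel();print("edge y",v[3]+(545-v[2])*v[1]/v[0],"deg",np.degrees(np.arctan(v[1]/v[0])))
E
```

```text
bar ((601.2928466796875, 84.9510726928711), (27.27106285095215, 75.74801635742188), 2.121673822402954)
block ((522.5672607421875, 87.52531433105469), (116.55004119873047, 185.83714294433594), 89.37406158447266)
edge y 123.84813 deg -0.5011568
edge y 65.55581 deg 0.647636
```

>>> step_arm([
  [[-1.42,-0.87,0],[0,0,-1],0],
  [[-5.22,-3.2,0],[0,0,-3],0],
  [[-9.97,-6.12,0],[0,0,-6],0],
  [[-14.71,-9.03,0],[0,0,-9],0],
  [[-19.46,-11.94,0],[0,0,-12],0],
  [[-23.73,-14.56,0],[0,0,-15],0],
  [[-27.05,-16.6,0],[0,0,-18],0],
  [[-28.48,-17.47,0],[0,0,-20.45],0],
], squeeze=20)

```text
time_s: 1.3
eef_pos: [394.5, 219.7, 231.3]
ee_rot: [0.0, 0.01, 1.0, -0.0]
force: [0.2, 0.6, -0.0]
grip_width: 0.003
grip_force: 0.0
```

>>> step_arm([
  [[-1.0,-1.3,0.5],[0,0,0],0],
  [[-3.4,-4.4,2.5],[0,0,0],0],
  [[-6.6,-8.5,5.0],[0,0,0],0],
  [[-9.8,-12.5,8.0],[0,0,0],0],
  [[-12.2,-15.6,11.0],[0,0,0],0],
  [[-13.3,-17.0,12.6],[0,0,0],0],
  [[-13.6,-17.4,13.1],[0,0,0],0],
  [[-13.6,-17.4,13.1],[0,0,0],0],
])

```text
time_s: 2.3
eef_pos: [526.0, 45.2, 100.4]
ee_rot: [-0.0, 0.009, 1.0, 0.0]
force: [0.3, 0.0, 0.6]
grip_width: 0.003
grip_force: 0.0
```

```bash
python3 - <<'E'
from h import *
s=ctrl.sense();print(np.round(s["eef_pos"],1),np.round(s["force"],1),np.round(s["ee_rot"],4))
E
python3 crop.py pics/crop2.png
```

```text
[526.   45.2 100.4] [0.3 0.  0.6] [-1.0e-04  9.5e-03  1.0e+00  1.0e-04]
```

View pics/crop2.png

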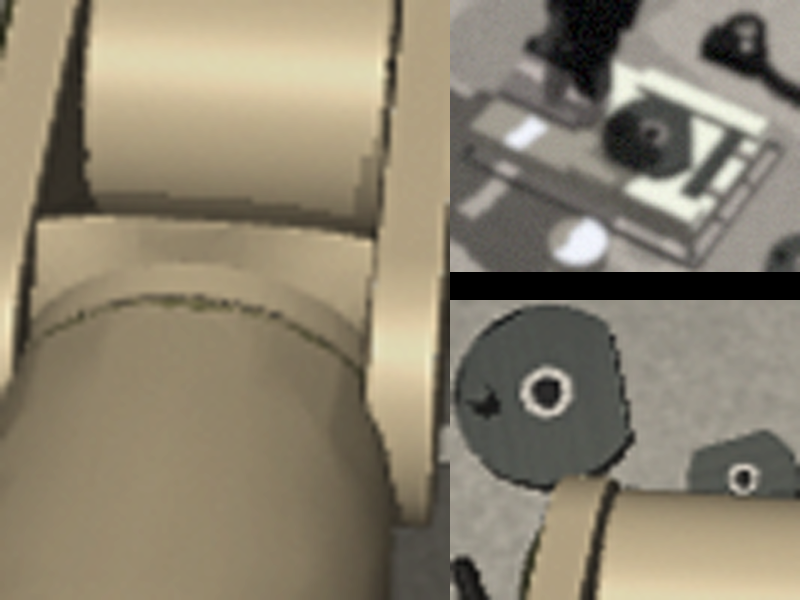

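The top view is now blocked by the arm. The scene view still shows the disc at crop (650,135), with its flat facing lower right and the finger above left. I'll descend beside the stud.

>>> step_arm([
  [[0,0,1.0],[0,0,0],0],
  [[0,0,2.5],[0,0,0],0],
  [[0,0,4.0],[0,0,0],0],
  [[0,0,5.0],[0,0,0],0],
  [[0,0,5.4],[0,0,0],0],
  [[0,0,5.4],[0,0,0],0],
])

```text
time_s: 3.15
eef_pos: [526.2, 44.8, 46.2]
ee_rot: [-0.0, 0.009, 1.0, 0.0]
force: [0.7, 0.2, 0.6]
grip_width: 0.002
grip_force: 0.0
```

```bash
cat > sc.py <<'E'
import sys;from h import *
s=ctrl.sense();print(np.round(s["eef_pos"],1),np.round(s["force"],1),np.round(s["wrist_torque"],2))
c=ctrl.capture("scene");x0,y0,x1,y1=285,195,375,262
im=cv2.resize(c["img"][y0:y1,x0:x1],None,fx=8,fy=8,interpolation=cv2.INTER_CUBIC)
im=np.clip(im.astype(float)*1.4,0,255).astype(np.uint8)
p=proj(c,[[*s["eef_pos"]]])[0];cv2.circle(im,tuple(int(v) for v in ((p-[x0,y0]+.5)*8)),3,(255,0,0),-1)
cv2.imwrite(sys.argv[1],im[:,:,::-1])
E
python3 sc.py pics/s3.png
```

```text
[526.2  44.8  46.2] [0.7 0.2 0.6] [ 0.02 -0.04  0.01]
```

View pics/s3.png

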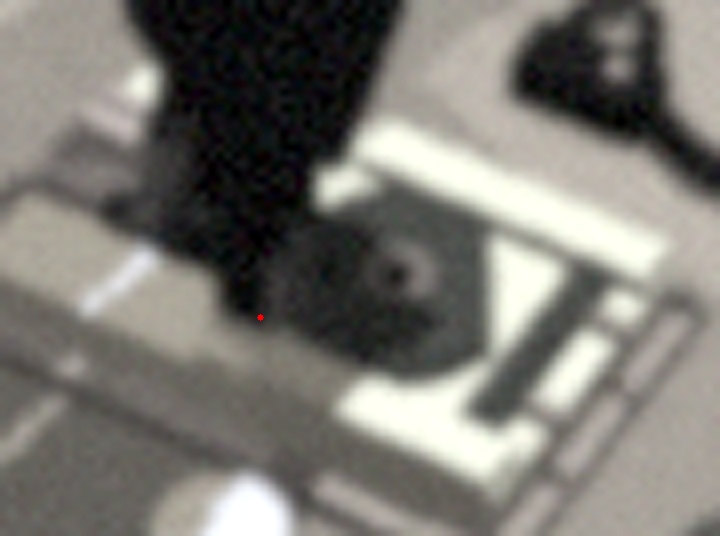

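The scene view shows the hub at (395,270), with the flat edge running near-vertical at x≈490. The bar runs from (590,275) to (490,410), and the fingertip is at (255,312), just right of the stud. I'll push gently in +y.

>>> step_arm([
  [[0,0.2,0],[0,0,0],0],
  [[0,0.4,0],[0,0,0],0],
  [[0,0.6,0],[0,0,0],0],
  [[0,0.8,0],[0,0,0],0],
  [[0,0.95,0],[0,0,0],0],
  [[0,1.1,0],[0,0,0],0],
  [[0,1.25,0],[0,0,0],0],
  [[0,1.4,0],[0,0,0],0],
])

```text
time_s: 4.2
eef_pos: [526.4, 58.8, 46.3]
ee_rot: [-0.0, 0.009, 1.0, -0.0]
force: [-0.4, -1.1, 0.1]
grip_width: -0.003
grip_force: 0.8
```

```bash
cat > flat.py <<'E'
from h import *
c=ctrl.capture("scene");g=cv2.cvtColor(c["img"],cv2.COLOR_RGB2GRAY);u=8;x0,y0,x1,y1=285,195,375,262
G=cv2.resize(g[y0:y1,x0:x1],None,fx=u,fy=u,interpolation=cv2.INTER_CUBIC)
e=cv2.Canny(cv2.GaussianBlur(G,(0,0),4),15,40)
e[:, :400]=0
L=cv2.createLineSegmentDetector().detect(cv2.GaussianBlur(G,(0,0),3))[0].reshape(-1,4)
for l in L:
    if np.hypot(l[2]-l[0],l[3]-l[1])<60 or min(l[0],l[2])<380: continue
    W=plane(c,(l.reshape(2,2)+.5)/u-.5+[x0,y0],40);d=W[1]-W[0]
    print(np.round(l),np.round(W,1).tolist(),"len",round(np.hypot(*d),1),"normal deg",round((np.degrees(np.arctan2(d[1],d[0]))+90+90)%180-90,1))
s=ctrl.sense();print(np.round(s["eef_pos"],1),np.round(s["force"],1))
E
python3 flat.py; python3 sc.py pics/s4.png
```

```text
[468. 370. 406. 381.] [[586.2, 63.8], [573.1, 50.3]] len 18.8 normal deg -44.3
[583. 325. 529. 394.] [[606.0, 96.8], [606.1, 64.9]] len 32.0 normal deg 0.3
[496. 248. 491. 349.] [[568.6, 110.2], [587.9, 74.2]] len 40.8 normal deg 28.2
[393. 175. 474. 203.] [[526.8, 120.3], [553.8, 123.0]] len 27.1 normal deg -84.4
[518. 338. 568. 273.] [[592.3, 82.2], [592.0, 112.7]] len 30.5 normal deg 0.5
[526.4  58.9  46.3] [-0.7 -2.5  0.2]
[526.4  58.9  46.3] [-0.7 -2.5  0.2] [-0.21  0.1   0.01]
```

View pics/s4.png

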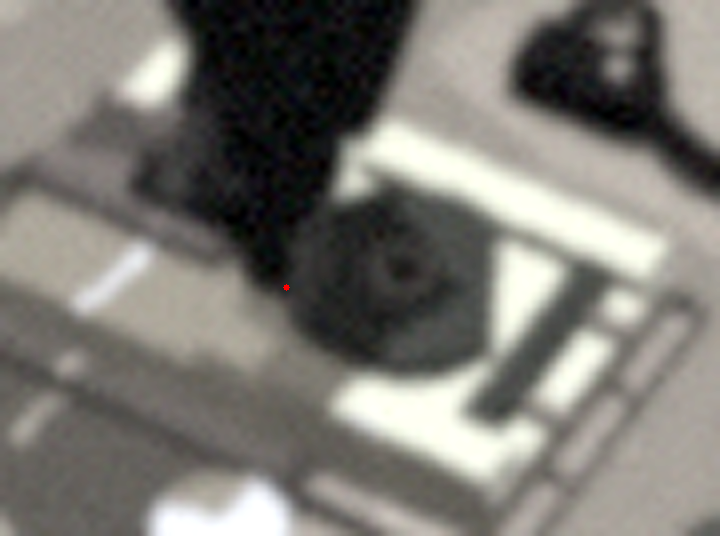

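The numeric check works: the flat normal reads 28.2° against 0.4° for the bar. The picture shows the finger just touching the stud, with −2.5 N. I'll continue.

>>> step_arm([
  [[0,0.1,0],[0,0,0],0],
  [[0,0.2,0],[0,0,0],0],
  [[0,0.3,0],[0,0,0],0],
  [[0,0.4,0],[0,0,0],0],
  [[0,0.5,0],[0,0,0],0],
])

```text
time_s: 4.92
eef_pos: [526.5, 63.9, 46.3]
ee_rot: [-0.0, 0.009, 1.0, -0.0]
force: [-0.5, -1.5, 0.4]
grip_width: 0.001
grip_force: 0.7
```

```bash
python3 flat.py
```

```text
[582. 326. 533. 391.] [[605.9, 96.3], [606.2, 66.7]] len 29.6 normal deg 0.5
[517. 272. 486. 346.] [[578.9, 105.2], [585.9, 74.8]] len 31.2 normal deg 12.9
[505. 357. 544. 304.] [[592.9, 74.0], [592.1, 98.3]] len 24.3 normal deg 1.9
[526.5  63.9  46.3] [-0.9 -1.2  0.7]
```

>>> step_arm([
  [[0,0.1,0],[0,0,0],0],
  [[0,0.2,0],[0,0,0],0],
  [[0,0.3,0],[0,0,0],0],
  [[0,0.4,0],[0,0,0],0],
])

```text
time_s: 5.48
eef_pos: [526.7, 67.9, 46.3]
ee_rot: [0.0, 0.009, 1.0, 0.0]
force: [0.8, -0.6, 0.8]
grip_width: -0.003
grip_force: 0.4
```

```bash
python3 flat.py
```

```text
[583. 324. 530. 393.] [[605.7, 97.3], [606.1, 65.6]] len 31.6 normal deg 0.6
[395. 177. 454. 198.] [[527.7, 119.8], [547.6, 121.6]] len 20.1 normal deg -84.8
[466. 199. 527. 236.] [[550.8, 123.3], [574.2, 119.6]] len 23.7 normal deg 81.0
[515. 301. 481. 353.] [[584.1, 94.8], [586.0, 71.5]] len 23.4 normal deg 4.7
[524. 334. 568. 272.] [[592.9, 84.6], [591.8, 113.2]] len 28.6 normal deg 2.3
[397. 443. 480. 482.] [[582.9, 28.8], [610.8, 28.5]] len 27.9 normal deg 89.4
[526.6  68.   46.3] [-0.5 -0.7 -0. ]
```

>>> step_arm([
  [[0,0.06,0],[0,0,0],0],
  [[0,0.12,0],[0,0,0],0],
  [[0,0.12,0],[0,0,0],0],
])

```text
time_s: 5.9
eef_pos: [526.7, 69.0, 46.3]
ee_rot: [-0.0, 0.009, 1.0, 0.0]
force: [-0.1, -0.4, 1.0]
grip_width: 0.001
grip_force: 0.3
```

```bash
python3 flat.py
```

```text
[582. 324. 530. 395.] [[605.6, 97.0], [606.5, 64.8]] len 32.2 normal deg 1.5
[439. 192. 499. 214.] [[542.3, 121.5], [562.5, 122.8]] len 20.3 normal deg -86.3
[533. 281. 459. 379.] [[584.8, 104.3], [585.9, 59.2]] len 45.1 normal deg 1.3
[569. 406. 612. 350.] [[618.3, 67.0], [618.3, 92.7]] len 25.7 normal deg 0.1
[382. 435. 443. 464.] [[577.8, 28.8], [598.3, 28.8]] len 20.5 normal deg 89.9
[526.7  69.   46.3] [-0.4  0.1 -0.9]
```

The flat normal is 1.3° against 1.5° for the bar, with the full 45 mm visible, so it is aligned. I'll back off and go behind the stud, staying clear of the tab.

>>> step_arm([
  [[0,-0.5,0],[0,0,0],0],
  [[0,-1.2,0],[0,0,0],0],
  [[0.4,-1.4,0],[0,0,0],0],
  [[1.4,-1.4,0],[0,0,0],0],
  [[1.9,-1.3,0],[0,0,0],0],
  [[1.9,-0.3,0],[0,0,0],0],
  [[1.9,0.9,0],[0,0,0],0],
  [[1.9,1.4,0],[0,0,0],0],
])

```text
time_s: 6.95
eef_pos: [508.0, 84.5, 46.3]
ee_rot: [0.0, 0.009, 1.0, 0.0]
force: [1.3, -0.5, -0.1]
grip_width: -0.0
grip_force: 0.0
```

>>> step_arm([
  [[-0.2,0,0],[0,0,0],0],
  [[-0.4,0,0],[0,0,0],0],
  [[-0.55,0,0],[0,0,0],0],
  [[-0.7,0,0],[0,0,0],0],
  [[-0.8,0,0],[0,0,0],0],
])

```text
time_s: 7.58
eef_pos: [515.9, 83.1, 46.3]
ee_rot: [-0.0, 0.01, 1.0, -0.0]
force: [-0.9, -0.2, -0.2]
grip_width: 0.003
grip_force: 0.3
```

```bash
python3 flat.py
```

```text
[581. 326. 531. 394.] [[605.8, 96.3], [606.3, 65.4]] len 30.9 normal deg 0.9
[424. 185. 532. 233.] [[537.0, 121.4], [574.8, 121.3]] len 37.9 normal deg 89.8
[516.   83.1  46.2] [ 0.1 -0.7 -0.6]
```

>>> step_arm([
  [[-0.1,0,0],[0,0,0],0],
  [[-0.2,0,0],[0,0,0],0],
  [[-0.3,0,0],[0,0,0],0],
])

```text
time_s: 8.0
eef_pos: [519.0, 83.2, 46.3]
ee_rot: [-0.0, 0.009, 1.0, 0.0]
force: [-0.6, 0.4, 0.1]
grip_width: -0.0
grip_force: 0.2
```

```bash
python3 flat.py; python3 sc.py pics/s5.png
```

```text
[582. 325. 530. 394.] [[605.8, 96.9], [606.3, 65.2]] len 31.7 normal deg 0.9
[485. 211. 548. 241.] [[558.2, 121.9], [580.3, 121.1]] len 22.2 normal deg 87.8
[573. 252. 630. 275.] [[589.1, 121.3], [608.1, 121.8]] len 18.9 normal deg -88.4
[569. 406. 615. 350.] [[618.2, 67.2], [618.8, 93.3]] len 26.1 normal deg -1.5
[519.1  83.1  46.3] [-0.3 -1.  -0.4]
[519.1  83.1  46.3] [-0.3 -1.  -0.4] [-0.02 -0.    0.03]
```

View pics/s5.png

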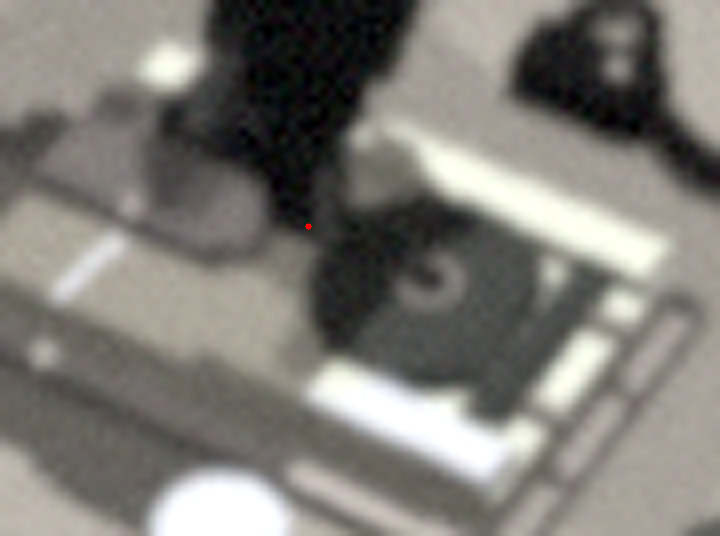

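The picture shows the near end of the flat at the bar (480,385), with a small wedge gap at the far end (550,270). Further pushing should close it, since the bar's reaction squares the disc.

>>> step_arm([
  [[-0.05,0,0],[0,0,0],0],
  [[-0.1,0,0],[0,0,0],0],
  [[-0.15,0,0],[0,0,0],0],
])

```text
time_s: 8.48
eef_pos: [520.4, 83.1, 46.3]
ee_rot: [-0.0, 0.009, 1.0, 0.0]
force: [-1.2, -0.1, -0.4]
grip_width: 0.003
grip_force: 0.2
```

>>> step_arm([
  [[-0.05,0,0],[0,0,0],0],
  [[-0.1,0,0],[0,0,0],0],
])

```text
time_s: 8.72
eef_pos: [521.4, 83.1, 46.3]
ee_rot: [-0.0, 0.009, 1.0, 0.0]
force: [-0.1, 0.1, -0.1]
grip_width: 0.002
grip_force: 0.2
```

```bash
python3 flat.py; python3 sc.py pics/s6.png
```

```text
[585. 323. 531. 391.] [[606.1, 97.9], [606.0, 66.2]] len 31.7 normal deg -0.2
[449. 197. 509. 220.] [[546.0, 121.2], [566.2, 122.4]] len 20.2 normal deg -86.8
[459. 398. 399. 390.] [[589.5, 53.0], [572.9, 46.5]] len 17.8 normal deg -68.4
[508. 220. 567. 250.] [[565.9, 122.1], [587.3, 120.7]] len 21.4 normal deg 86.4
[521.5  83.1  46.3] [-0.2 -0.5 -0.3]
[521.5  83.1  46.3] [-0.2 -0.5 -0.3] [0.02 0.03 0.  ]
```

View pics/s6.png

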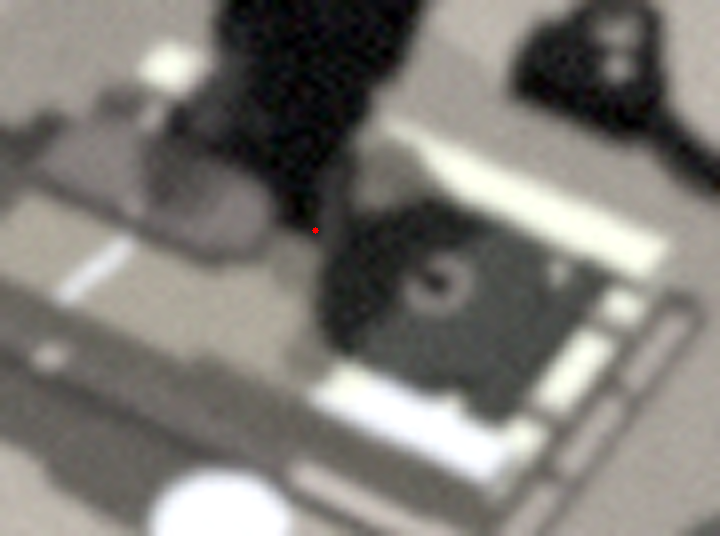

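The flat is nearly against the bar, with only a small bright spot at (558,268), which is the far round corner. I'll feel for contact in small steps.

>>> step_arm([
  [[-0.05,0,0],[0,0,0],0],
])

```text
time_s: 8.95
eef_pos: [521.9, 83.1, 46.3]
ee_rot: [-0.0, 0.009, 1.0, 0.0]
force: [-0.8, 0.1, -0.6]
grip_width: 0.0
grip_force: 0.2
```

>>> step_arm([
  [[-0.05,0,0],[0,0,0],0],
])

```text
time_s: 9.07
eef_pos: [522.4, 83.1, 46.3]
ee_rot: [-0.0, 0.009, 1.0, -0.0]
force: [-0.3, -0.1, -0.0]
grip_width: -0.004
grip_force: 0.2
```

>>> step_arm([
  [[-0.03,0,0],[0,0,0],0],
])

```text
time_s: 9.2
eef_pos: [522.7, 83.1, 46.3]
ee_rot: [-0.0, 0.009, 1.0, -0.0]
force: [-0.8, 1.5, -0.2]
grip_width: -0.001
grip_force: 0.2
```

>>> step_arm([
  [[-0.05,0,0],[0,0,0],0],
])

```text
time_s: 9.32
eef_pos: [523.2, 83.1, 46.3]
ee_rot: [-0.0, 0.009, 1.0, 0.0]
force: [-1.2, -0.4, -0.2]
grip_width: -0.001
grip_force: 0.7
```

>>> step_arm([
  [[-0.05,0,0],[0,0,0],0],
])

```text
time_s: 9.45
eef_pos: [523.5, 83.1, 46.2]
ee_rot: [-0.0, 0.009, 1.0, 0.0]
force: [-1.7, 0.3, 0.6]
grip_width: 0.004
grip_force: 1.2
```

>>> step_arm([
  [[-0.05,0,0],[0,0,0],0],
])

```text
time_s: 9.57
eef_pos: [523.9, 83.2, 46.2]
ee_rot: [-0.001, 0.009, 1.0, 0.0]
force: [-3.5, 0.8, 1.9]
grip_width: -0.003
grip_force: 2.0
```

```bash
python3 flat.py
```

```text
[462. 405. 386. 382.] [[591.5, 50.8], [568.2, 47.0]] len 23.6 normal deg -80.6
[435. 186. 492. 218.] [[539.9, 123.0], [561.5, 120.5]] len 21.7 normal deg 83.5
[582. 326. 532. 391.] [[606.0, 96.3], [606.2, 66.3]] len 30.0 normal deg 0.3
[493. 213. 556. 245.] [[560.5, 122.4], [583.3, 120.9]] len 22.9 normal deg 86.4
[571. 405. 612. 351.] [[618.5, 67.7], [618.5, 92.3]] len 24.6 normal deg -0.2
[523.8  83.2  46.2] [-3.7  1.6  2. ]
```

>>> step_arm([
  [[-0.05,0,0],[0,0,0],0],
])

```text
time_s: 9.75
eef_pos: [524.0, 83.2, 46.1]
ee_rot: [-0.001, 0.009, 1.0, 0.0]
force: [-6.9, 0.7, 2.8]
grip_width: -0.001
grip_force: 3.4
```

>>> step_arm([
  [[-0.05,0,0],[0,0,0],0],
  [[-0.05,0,0],[0,0,0],0],
])

```text
time_s: 10.0
eef_pos: [524.0, 83.2, 46.0]
ee_rot: [-0.002, 0.009, 1.0, 0.0]
force: [-7.3, 1.1, 3.7]
grip_width: -0.004
grip_force: 3.9
```

```bash
python3 flat.py; python3 sc.py pics/s7.png
```

```text
[440. 192. 516. 226.] [[542.4, 121.6], [569.3, 121.5]] len 26.9 normal deg 89.7
[581. 327. 531. 393.] [[606.0, 95.8], [606.3, 65.9]] len 30.0 normal deg 0.6
[516. 226. 629. 275.] [[569.4, 121.2], [608.0, 121.6]] len 38.6 normal deg -89.5
[571. 405. 611. 354.] [[618.4, 67.5], [618.5, 91.3]] len 23.8 normal deg -0.4
[524.   83.2  46. ] [-8.4  1.2  3.3]
[524.   83.2  46. ] [-8.4  1.2  3.3] [0.18 1.29 0.08]
```

View pics/s7.png

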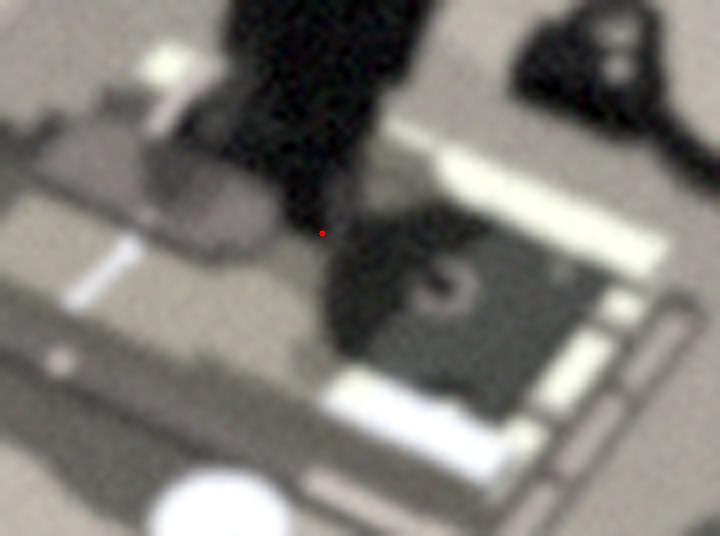

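The TCP has stopped at x=524.0 with about 8 N, and the flat lies against the bar with no gap visible in the picture. The camera bar face at 592 mm also agrees. I'll hold for over a second.

>>> step_arm([
  [[0,0,0],[0,0,0],0],
  [[0,0,0],[0,0,0],0],
  [[0,0,0],[0,0,0],0],
  [[0,0,0],[0,0,0],0],
  [[0,0,0],[0,0,0],0],
  [[0,0,0],[0,0,0],0],
  [[0,0,0],[0,0,0],0],
  [[0,0,0],[0,0,0],0],
])

```text
time_s: 11.1
eef_pos: [524.0, 83.2, 46.0]
ee_rot: [-0.002, 0.009, 1.0, 0.0]
force: [-7.8, 0.6, 2.8]
grip_width: 0.0
grip_force: 3.9
```

>>> step_arm([
  [[0,0,0],[0,0,0],0],
  [[0,0,0],[0,0,0],0],
  [[0,0,0],[0,0,0],0],
  [[0,0,0],[0,0,0],0],
])

```text
time_s: 11.6
eef_pos: [524.0, 83.2, 46.0]
ee_rot: [-0.002, 0.009, 1.0, 0.0]
force: [-7.4, 0.7, 2.9]
grip_width: -0.002
grip_force: 3.9
```

>>> step_arm([
  [[0.15,0,0],[0,0,0],0],
  [[0.5,0,0],[0,0,0],0],
  [[1.0,0,0],[0,0,0],0],
  [[1.2,0,-1.0],[0,0,0],0],
  [[1.2,0,-3.0],[0,0,0],0],
  [[1.2,0,-5.0],[0,0,0],0],
  [[1.2,0,-6.3],[0,0,0],0],
  [[1.2,0,-6.5],[0,0,0],0],
])

```text
time_s: 12.6
eef_pos: [513.6, 83.2, 112.2]
ee_rot: [0.001, 0.009, 1.0, -0.0]
force: [0.6, 0.4, 0.2]
grip_width: 0.002
grip_force: 0.0
```

```bash
python3 flat.py; python3 sc.py pics/s8.png
```

```text
[462. 405. 397. 388.] [[591.6, 51.1], [572.1, 46.9]] len 19.9 normal deg -78.0
[581. 326. 530. 394.] [[605.8, 96.3], [606.3, 65.1]] len 31.2 normal deg 0.8
[493. 214. 573. 253.] [[560.8, 122.0], [589.3, 120.9]] len 28.6 normal deg 87.8
[405. 445. 464. 475.] [[585.1, 29.2], [605.4, 28.3]] len 20.3 normal deg 87.7
[513.3  83.2 111.7] [ 0.   0.2 -0.7]
[513.3  83.2 111.7] [ 0.   0.2 -0.7] [-0.01 -0.02  0.06]
```

View pics/s8.png

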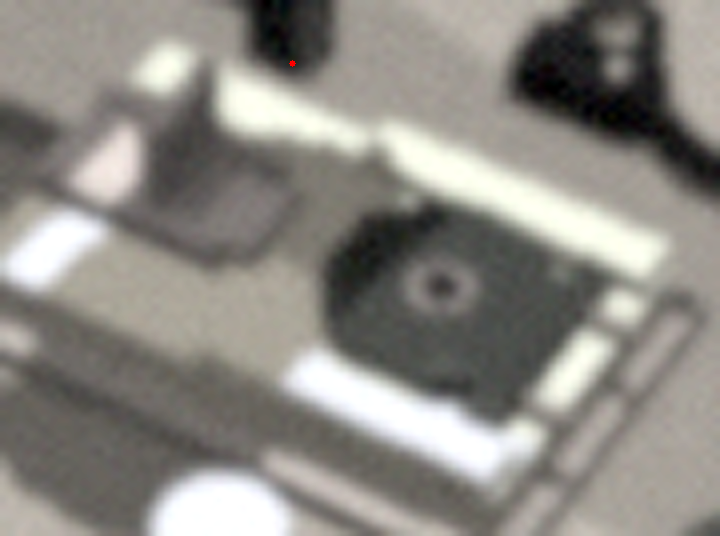

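The disc is flush against the bar and the finger is clear, with the hub at (440,285). The clamp tab stands at about (180,120). Next I'll go behind the tab and down.

>>> step_arm([
  [[1.0,0,0],[0,0,0],0],
  [[3.0,0,0],[0,0,0],0],
  [[5.2,-0.1,0],[0,0,0],0],
  [[6.6,-0.2,0],[0,0,0],0],
  [[6.8,-0.2,1.5],[0,0,0],0],
  [[6.8,-0.2,4.0],[0,0,0],0],
  [[6.8,-0.2,6.0],[0,0,0],0],
  [[6.8,-0.2,6.4],[0,0,0],0],
])

```text
time_s: 13.7
eef_pos: [443.8, 82.6, 46.1]
ee_rot: [-0.002, 0.009, 1.0, 0.0]
force: [0.8, 0.4, 0.3]
grip_width: -0.001
grip_force: 0.0
```

>>> step_arm([
  [[-0.2,0,0],[0,0,0],0],
  [[-0.4,0,0],[0,0,0],0],
  [[-0.6,0,0],[0,0,0],0],
  [[-0.8,0,0],[0,0,0],0],
  [[-1.0,0,0],[0,0,0],0],
])

```text
time_s: 14.32
eef_pos: [455.4, 82.3, 47.4]
ee_rot: [0.0, 0.009, 1.0, -0.0]
force: [0.2, 1.0, 0.5]
grip_width: 0.0
grip_force: 0.0
```

>>> step_arm([
  [[-0.1,0,0],[0,0,0],0],
  [[-0.2,0,0],[0,0,0],0],
  [[-0.3,0,0],[0,0,0],0],
  [[-0.4,0,0],[0,0,0],0],
  [[-0.5,0,0],[0,0,0],0],
  [[-0.6,0,0],[0,0,0],0],
])

```text
time_s: 15.08
eef_pos: [460.3, 82.4, 47.1]
ee_rot: [-0.001, 0.009, 1.0, 0.0]
force: [-5.5, -0.0, 2.7]
grip_width: 0.0
grip_force: 2.6
```

>>> step_arm([
  [[-0.1,0,0],[0,0,0],0],
  [[-0.2,0,0],[0,0,0],0],
  [[-0.3,0,0],[0,0,0],0],
  [[-0.4,0,0],[0,0,0],0],
])

```text
time_s: 15.58
eef_pos: [464.3, 82.4, 47.1]
ee_rot: [-0.001, 0.009, 1.0, 0.0]
force: [-5.8, 1.5, 1.5]
grip_width: -0.0
grip_force: 2.6
```

>>> step_arm([
  [[-0.1,0,0],[0,0,0],0],
  [[-0.2,0,0],[0,0,0],0],
  [[-0.3,0,0],[0,0,0],0],
  [[-0.4,0,0],[0,0,0],0],
])

```text
time_s: 16.08
eef_pos: [468.3, 82.3, 47.0]
ee_rot: [-0.001, 0.009, 1.0, 0.0]
force: [-4.7, 1.7, 2.6]
grip_width: -0.0
grip_force: 2.6
```

>>> step_arm([
  [[-0.1,0,0],[0,0,0],0],
  [[-0.2,0,0],[0,0,0],0],
  [[-0.3,0,0],[0,0,0],0],
  [[-0.4,0,0],[0,0,0],0],
  [[-0.5,0,0],[0,0,0],0],
  [[-0.6,0,0],[0,0,0],0],
])

```text
time_s: 16.82
eef_pos: [474.3, 82.3, 47.0]
ee_rot: [-0.001, 0.009, 1.0, 0.0]
force: [-5.8, 0.8, 1.5]
grip_width: 0.002
grip_force: 2.6
```

>>> step_arm([
  [[-0.05,0,0],[0,0,0],0],
  [[-0.1,0,0],[0,0,0],0],
  [[-0.15,0,0],[0,0,0],0],
  [[-0.2,0,0],[0,0,0],0],
])

```text
time_s: 17.32
eef_pos: [476.3, 82.2, 47.0]
ee_rot: [-0.001, 0.009, 1.0, 0.0]
force: [-4.3, 1.2, 3.2]
grip_width: 0.0
grip_force: 2.5
```

>>> step_arm([
  [[-0.05,0,0],[0,0,0],0],
  [[-0.1,0,0],[0,0,0],0],
  [[-0.15,0,0],[0,0,0],0],
])

```text
time_s: 17.7
eef_pos: [477.7, 82.2, 47.0]
ee_rot: [-0.001, 0.009, 1.0, 0.0]
force: [-4.9, 1.5, 1.9]
grip_width: 0.001
grip_force: 2.5
```

>>> step_arm([
  [[-0.05,0,0],[0,0,0],0],
  [[-0.1,0,0],[0,0,0],0],
])

```text
time_s: 17.95
eef_pos: [478.8, 82.2, 47.0]
ee_rot: [-0.001, 0.009, 1.0, 0.0]
force: [-6.4, 1.8, 1.7]
grip_width: -0.0
grip_force: 3.0
```

>>> step_arm([
  [[-0.05,0,0],[0,0,0],0],
  [[-0.1,0,0],[0,0,0],0],
])

```text
time_s: 18.2
eef_pos: [478.9, 82.2, 46.8]
ee_rot: [-0.002, 0.009, 1.0, 0.0]
force: [-11.1, 1.8, 4.9]
grip_width: -0.003
grip_force: 5.1
```

>>> step_arm([
  [[-0.05,0,0],[0,0,0],0],
])

```text
time_s: 18.32
eef_pos: [478.9, 82.2, 46.7]
ee_rot: [-0.003, 0.009, 1.0, 0.0]
force: [-12.0, 1.2, 5.0]
grip_width: -0.002
grip_force: 6.0
```

>>> step_arm([
  [[-0.05,0,0],[0,0,0],0],
])

```text
time_s: 18.45
eef_pos: [478.9, 82.2, 46.6]
ee_rot: [-0.004, 0.009, 1.0, 0.0]
force: [-14.5, 1.1, 5.9]
grip_width: 0.001
grip_force: 7.1
```

The clamp stopped dead at 478.9 with 14.5 N, so about 9 N goes into the disc. That is snug. I'll let it settle, then back off and lift clear.

>>> step_arm([
  [[0,0,0],[0,0,0],0],
  [[0,0,0],[0,0,0],0],
  [[0.2,0,0],[0,0,0],0],
  [[0.6,0,0],[0,0,0],0],
  [[1.3,0,0],[0,0,0],0],
  [[2.2,0,0],[0,0,0],0],
  [[2.8,0,0],[0,0,0],0],
  [[3.0,0,0],[0,0,0],0],
])

```text
time_s: 19.45
eef_pos: [451.4, 82.4, 47.4]
ee_rot: [0.0, 0.009, 1.0, -0.0]
force: [0.1, 0.1, 0.4]
grip_width: 0.005
grip_force: 0.0
```

>>> step_arm([
  [[0,0,-1],[0,0,0],0],
  [[0,0,-3.5],[0,0,0],0],
  [[0,0,-7],[0,0,0],0],
  [[0,2,-11],[0,0,0],0],
  [[1,6,-14],[0,0,0],0],
  [[2,11,-16],[0,0,0],0],
  [[3,15,-17],[0,0,0],0],
  [[4,18,-17],[0,0,0],0],
])

```text
time_s: 20.45
eef_pos: [415.0, 264.8, 218.9]
ee_rot: [0.001, 0.009, 1.0, 0.0]
force: [0.2, -0.0, 0.5]
grip_width: 0.002
grip_force: 0.0
```

>>> step_arm([
  [[2,3,0],[0,0,0],0],
  [[4,7,0],[0,0,0],0],
  [[6,10,0],[0,0,0],0],
  [[7,12,0],[0,0,0],0],
  [[7.5,12.5,0],[0,0,0],0],
  [[7.5,12.5,0],[0,0,0],0],
])

```text
time_s: 21.2
eef_pos: [342.5, 389.3, 217.6]
ee_rot: [0.0, 0.009, 1.0, 0.0]
force: [-0.3, 0.4, -0.3]
grip_width: 0.005
grip_force: 0.0
```

```bash
python3 flat.py; python3 - <<'E'
from h import *
c=ctrl.capture("top");g=cv2.cvtColor(c["img"],cv2.COLOR_RGB2GRAY);print(g[214:272:1,281].tolist()) # column through bar, disc, tab
u=8;x0,y0,x1,y1=262,217,300,260
G=cv2.resize(g[y0:y1,x0:x1],None,fx=u,fy=u,interpolation=cv2.INTER_CUBIC)
k=max(cv2.findContours((G<110).astype(np.uint8),cv2.RETR_EXTERNAL,cv2.CHAIN_APPROX_NONE)[0],key=cv2.contourArea)
W=plane(c,(k.reshape(-1,2)+.5)/u-.5+[x0,y0],40).astype(np.float32);print(cv2.boundingRect(W),cv2.contourArea(W))
s=ctrl.sense();print(s["time_s"],s["eef_pos"],s["force"])
E
```

```text
[581. 328. 531. 393.] [[606.1, 95.7], [606.4, 65.5]] len 30.2 normal deg 0.6
[342.8 389.  217.5] [-0.3 -0.7  1.4]
[119, 119, 150, 167, 175, 170, 104, 61, 65, 69, 66, 50, 72, 71, 69, 69, 69, 68, 83, 143, 147, 43, 42, 43, 75, 161, 104, 69, 72, 67, 60, 58, 48, 26, 36, 75, 68, 79, 180, 174, 173, 173, 173, 173, 173, 171, 170, 168, 160, 176, 169, 65, 39, 80, 181, 174, 173, 172]
(527, 46, 88, 76) 4943.341379465302
21.3 [342.93733276 388.91412682 217.49678315] [-0.65119507 -0.053176   -0.2170012 ]
```

```bash
python3 - <<'E'
from h import *
c=ctrl.capture("top");g=cv2.cvtColor(c["img"],cv2.COLOR_RGB2GRAY)
for r in range(220,232): print(r,g[r,266:296].tolist())
E
```

```text
220 [174, 171, 171, 173, 135, 138, 80, 160, 171, 170, 170, 171, 133, 123, 126, 104, 100, 104, 110, 87, 85, 74, 66, 68, 69, 60, 59, 59, 79, 143]
221 [128, 104, 101, 104, 77, 71, 67, 84, 67, 63, 66, 60, 59, 60, 62, 61, 62, 62, 62, 61, 63, 64, 65, 66, 66, 66, 65, 65, 44, 141]
222 [60, 61, 61, 63, 65, 65, 65, 65, 63, 64, 64, 64, 65, 64, 65, 66, 65, 66, 64, 66, 66, 66, 67, 68, 68, 68, 68, 68, 55, 142]
223 [65, 67, 67, 67, 67, 67, 67, 67, 66, 65, 66, 67, 67, 68, 69, 69, 69, 69, 69, 69, 69, 69, 71, 69, 67, 67, 68, 65, 77, 140]
224 [68, 69, 70, 69, 69, 70, 70, 69, 70, 69, 67, 68, 67, 68, 66, 65, 67, 67, 74, 77, 75, 75, 83, 76, 56, 53, 45, 36, 35, 96]
225 [63, 63, 63, 64, 75, 76, 74, 74, 81, 72, 68, 69, 66, 63, 62, 50, 58, 58, 54, 69, 72, 71, 71, 48, 67, 85, 85, 83, 99, 129]
226 [42, 33, 25, 42, 51, 67, 70, 69, 69, 71, 71, 71, 71, 70, 72, 72, 71, 72, 70, 70, 70, 70, 70, 68, 113, 172, 182, 182, 179, 176]
227 [114, 103, 67, 68, 69, 69, 69, 69, 69, 69, 69, 69, 69, 71, 70, 71, 71, 71, 70, 71, 71, 70, 70, 68, 66, 107, 163, 175, 174, 173]
228 [184, 157, 87, 69, 69, 70, 69, 69, 69, 69, 69, 69, 69, 68, 70, 70, 70, 70, 69, 69, 71, 71, 71, 69, 69, 65, 78, 166, 175, 173]
229 [176, 108, 69, 67, 69, 68, 68, 69, 69, 69, 69, 69, 69, 69, 70, 69, 70, 70, 70, 69, 68, 69, 68, 69, 69, 67, 63, 158, 176, 173]
230 [128, 73, 66, 68, 68, 68, 68, 69, 69, 68, 68, 68, 68, 68, 70, 70, 70, 71, 70, 71, 71, 71, 70, 71, 71, 70, 68, 67, 164, 175]
231 [93, 64, 67, 68, 68, 69, 68, 69, 69, 68, 70, 69, 69, 71, 72, 69, 69, 71, 71, 71, 72, 72, 71, 72, 72, 73, 71, 65, 158, 175]
```

The flat meets the bar along its whole length with no gap, and the corners are symmetric. I'm handing the job in.

```bash
python3 -c "
from rig import ctrl
print(ctrl.finish_job())"
```

```text
the job is handed in; nothing more can be done
None
```

The disc was turned by its stud, pressed flush against the bar at about 8 N for over a second and clamped snugly. The arm is clear, and the job was handed in at about 21 s; no verdict was returned.

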